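Shut the socket case and fold its rim clips home

TASK

Swing the blue lid of the grey socket case fully shut while its three orange clips are still open, then fold each clip (front, left and right) down around the lid rim and press its black pad in until it clicks and lies flat home against the case wall. Feel your way and press gently: the case, its lid and its clips are brittle plastic that cracks above about 25 N. Leave the other things on the bench where they are.

Things in the scene. Friction and masses are not known exactly. Their poses are not given: they have to be found in the camera images.
- case: grey open-topped socket case with a blue hinged lid and orange clips, 160 (x) x 200 (y) x 80 mm high, fixed on a thin rubber mat, walls rigid; origin at the centre of its underside on the bench, z up. Its front (-x) faces the robot at yaw 0; +y is its left; the lid hinges on the far (+x) rim at case x +80, z 80 mm. Case, lid and clips crack if pressed with more than 25 N
- lid (a joint): angle of the lid, rad: 0 = shut, lying level on the rim; grows as its front rises; range 0 to 1.7. A slab 163 (x) x 206 (y) x 10 mm; shut, its top is 90 mm above the bench (a raised middle panel, 110 x 150 mm, 93 mm). The stiff hinge stays where left: about 2 N down at the front edge moves it, and it stops hard on the rim
- lid_front (a point): middle of the lid's top front edge, 163 mm from the lid's hinge axis and 10 mm above its underside; when shut it is at case frame x -83, y 0, z 90 mm
- clip_front (a joint): front clip, on the lid's front edge, folding out to case -x: angle, rad. 0 = home, hanging flat along the case wall; 1.57 = sticking level outwards; more = pointing up; range 0 to 2.5. Stays put (0.7 N at its free edge moves it). From 0.18 to 0.07 a sprung catch resists, needing 6 to 14 N at the pad (which moves inwards and slightly down), then it clicks to a hard stop at 0. Above 0.05 is not home.
- clip_left (a joint): left clip, on the lid's left edge, folding out to case +y: angle, rad. 0 = home, hanging flat along the case wall; 1.57 = sticking level outwards; more = pointing up; range 0 to 2.5. Stays put (0.7 N at its free edge moves it). From 0.18 to 0.07 a sprung catch resists, needing 6 to 14 N at the pad (which moves inwards and slightly down), then it clicks to a hard stop at 0. Above 0.05 is not home.
- clip_right (a joint): right clip, on the lid's right edge, folding out to case -y: angle, rad. 0 = home, hanging flat along the case wall; 1.57 = sticking level outwards; more = pointing up; range 0 to 2.5. Stays put (0.7 N at its free edge moves it). From 0.18 to 0.07 a sprung catch resists, needing 6 to 14 N at the pad (which moves inwards and slightly down), then it clicks to a hard stop at 0. Above 0.05 is not home.
- clip_front_hinge (a point): middle of the front clip's hinge axis; with the lid shut at case frame x -88, y 0, z 86 mm. The clip: orange plate 50 mm wide along the hinge, 42 mm from axis to free edge, 4 mm thick; a black thumb pad on its outer face (26 wide, 22 to 40 mm from the hinge) on a screw stands 4 to 19 mm proud, unmeasured and different on each clip. A catch housing sits 28 to 42 mm beside its middle, towards case +y, 10 mm out, 44 to 60 mm above the bench
- clip_left_hinge (a point): middle of the left clip's hinge axis; with the lid shut at case frame x -2.5, y +108, z 86 mm. The clip: orange plate 50 mm wide along the hinge, 42 mm from axis to free edge, 4 mm thick; a black thumb pad on its outer face (26 wide, 22 to 40 mm from the hinge) on a screw stands 4 to 19 mm proud, unmeasured and different on each clip. A catch housing sits 28 to 42 mm beside its middle, towards case +x, 10 mm out, 44 to 60 mm above the bench
- clip_right_hinge (a point): middle of the right clip's hinge axis; with the lid shut at case frame x -2.5, y -108, z 86 mm. The clip: orange plate 50 mm wide along the hinge, 42 mm from axis to free edge, 4 mm thick; a black thumb pad on its outer face (26 wide, 22 to 40 mm from the hinge) on a screw stands 4 to 19 mm proud, unmeasured and different on each clip. A catch housing sits 28 to 42 mm beside its middle, towards case -x, 10 mm out, 44 to 60 mm above the bench
- wrench: loose open-ended wrench 160 mm long lying near the case, about 10 mm thick; leave alone. Origin at the middle of its underside
- screwdriver: loose red-handled screwdriver 180 mm long lying near the case; leave alone. Origin under its middle
- spool: loose aluminium wire spool, 44 mm diameter, 30 mm high, standing near the case; leave alone. Origin at the centre of its underside
- meter: loose yellow hand-held meter lying flat, 150 x 75 x 35 mm; leave alone. Origin at the centre of its underside
- tin: loose green tin, 60 mm diameter, 75 mm high; leave alone. Origin at the centre of its underside
- mug: loose blue cup, 76 mm diameter, 85 mm high; leave alone. Origin at the centre of its underside
- jar: loose jar, 64 mm diameter, 70 mm high; leave alone. Origin at the centre of its underside

How it is judged:
By the outcome, as a careful person would: the job done as asked, in the order asked, and still so for the second after the job is handed in, with the robot touching nothing.
It also fails if it takes over 72 s, if anything falls off the work surface, if the arm or the gripper's body presses on something with over 40 N, if the wrist force passes 120 N, or if a joint passes its speed limit or range.

ROBOT

A 6-joint arm with a two-finger parallel gripper is mounted at the origin on the work surface. World frame = base frame: x ahead of the robot, y to its left, z up, the work surface at z = 0. Lengths are in m, angles in rad, forces in N, time in s.
With the tool pointing down it reaches from about 0.3 to 0.775 m from the base axis. Payload 14.6 kg.
Tool frame: the origin (TCP) lies midway between the tips of the shut fingers; the grasp point (between the pads) lies 19 mm behind it (ctrl.pinch_z is the distance from the TCP to the grasp point, in m); z points along the fingers, y is the line along which they close (so a half turn about z gives the same grasp; the last joint's range is limited). The gripper opens to 94 mm and grips with 3 to 60 N. Pads are 16 mm wide; open, the fingers measure 119 mm over their backs; the gripper's body (75 mm by 177 mm) begins 78 mm behind the grasp point.
Start: joints at [-1.248, 0.3, 1.521, -0, 1.321, -0.067], TCP at [0.209, -0.509, 0.205] pointing down, gripper open.
Joint ranges: [-3.03, 3.03], [-0.79, 2.21], [0.23, 2.52], [-1.04, 4.18], [0, 3.07], [-2.55, 2.55]. Speed limits (rad/s): [2.22, 2.22, 2.57, 3.14, 3.14, 3.14].

INTERFACE

Orientations are given as [roll, pitch, yaw] about the fixed x, y, z axes, in that order (R = Rz(yaw) Ry(pitch) Rx(roll)).
In Python, from station import ctrl gives the robot as it stands.
- The arm moves only by the tool jog_arm, never from a script. Its argument "motion" is a list of rows, each a list of 7 numbers: the shift along the tool's x, y, z in m, then the turn, a rotation vector about the tool's x, y, z in rad, then the opening, from -1 (shut) to 1 (fully open). In form: [[tx, ty, tz, rx, ry, rz, gripper], ...]. A call has 1 to 5 rows; each row shifts and turns the commanded pose from where the row before left it, along the tool's axes as they then stand; what a row does not reach is not made up. A row lasts 1/10 s, in which the tool goes at most 50 mm and 8.59 degrees, less where a joint would pass 70% of its speed; a pose out of reach is approached as far as the arm can. A call is refused whole if a number of a shift passes 0.05 or a number of a turn 0.15, either way. A call with a gripper value outside its range is refused whole. The fingers move at their own pace and stop on an object; "squeeze" is the grip in N (left out, the last holds). Time passes only in rows, so rows that do not move let the fingers close. It gives the time, the measured TCP pose, the force, the opening and the grip force at its end, in the units of the state.
- ctrl.get_obs(): the state, without advancing time (a new reading comes with each control period).
- ctrl.camera(name): name is "side" or "top" or "wrist"; returns the picture (480x640x3 uint8, red, green, blue); there is no depth.
- ctrl.camera_model(name): a dict with "intrinsics" (3x3 intrinsics, pixels), "rvec" (rotation vector, rad) and "tvec" (3), from world to camera coordinates, as OpenCV has them. Camera axes: x right, y down, z forward; pixel columns grow to the right and rows downward; lengths in m; the calibration is good to about 2 mm. A picture is of the moment at which its call begins: read the wrist's pose just before it. camera_model takes no time and is no camera call; for the wrist camera it gives the pose at the moment of the call.
- ctrl.hand_in(): hands the job in; it is judged then, once.
The state is a dict: "time_s": time; "qpos": joint angles; "joint_vel": joint speeds; "tau": joint torques, N m; "ee_pos": TCP position; "eef_rot": TCP orientation; "force": force on the tool from outside, world axes, zero at the start; "moment": the same for the moment, N m; "grip_width": finger opening in m; "grip_force": force on a finger pad.
Only numpy, scipy, OpenCV 4.12 (cv2) and the standard library are available. Lean on these libraries where they do the work, as an engineer would, in place of code of your own. Each camera call takes 0.05 s, during which the arm holds its last target. There are 200 camera calls.

## Working session

There is one attempt and no reset: what is moved stays moved. The work goes in short steps, Python scripts to look and compute and a tool call to move; the robot and the scene stay as the last step left them, time stands still between calls to the robot, and variables do not carry over. Pictures are saved under pics/ and viewed, at most 10 in all, crops included, and the job is handed in when it is done.

Besides the shell and the picture viewer there is one more tool, called after "Emit:" as name(argument=value, ...), one argument or row to a line, values as JSON. jog_arm: Moves the arm, as the interface text tells. Its arguments: {"type":"object","properties":{"motion":{"type":"array"},"squeeze":{"type":"number"}},"required":["motion"]}

```bash
ls; mkdir -p pics; python3 - <<'E'
from station import ctrl
import cv2
o=ctrl.get_obs(); print(o['time_s'],o['ee_pos'],o['eef_rot'],o['force'],o['grip_width'],ctrl.pinch_z)
for n in('top','side'):
    cv2.imwrite(f'pics/{n}0.png',ctrl.camera(n)[:,:,::-1])
    m=ctrl.camera_model(n); print(n,m)
E
```

```text
pics
0.0 [ 0.2089129  -0.50846309  0.20487873] [-3.14042273e+00 -8.05796357e-05  3.89791408e-01] [0.64500245 1.15392168 1.17909135] 0.09422757359592143 0.0188
top {'intrinsics': array([[505.95257899,   0.        , 314.83554062],
       [  0.        , 505.95257899, 241.22661204],
       [  0.        ,   0.        ,   1.        ]]), 'rvec': array([ 2.16198289, -2.05830716,  0.2192848 ]), 'tvec': array([-0.0110547 ,  0.58040685,  1.29815136])}
side {'intrinsics': array([[584.40494818,   0.        , 326.24992818],
       [  0.        , 584.40494818, 250.3848367 ],
       [  0.        ,   0.        ,   1.        ]]), 'rvec': array([ 2.02579028,  1.08824646, -0.49347623]), 'tvec': array([-0.34510289, -0.2247225 ,  1.99393508])}
```

View pics/top0.png

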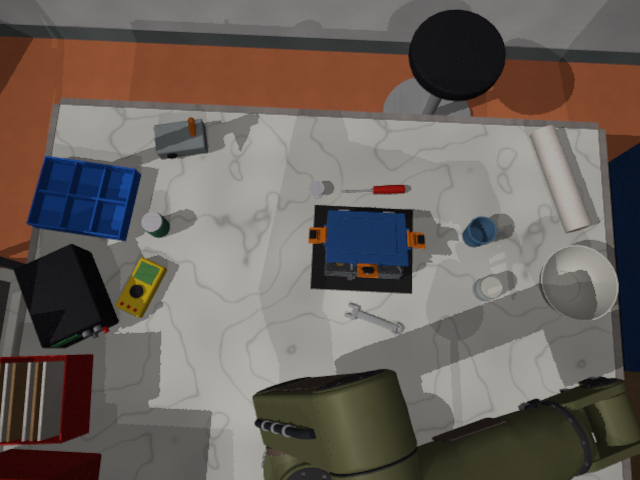

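View pics/side0.png

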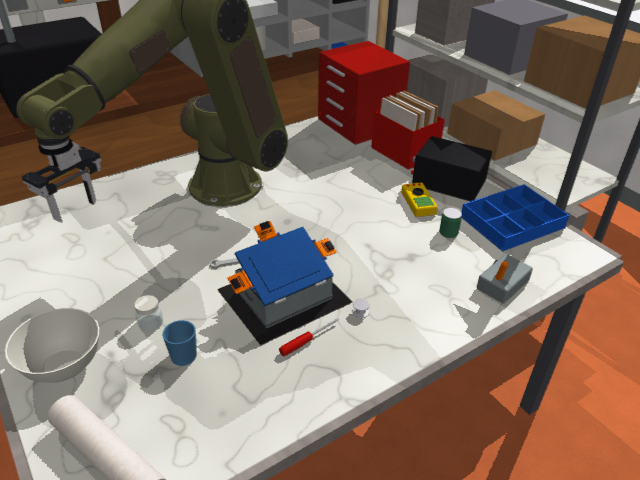

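The top view shows the case on its mat near (362, 250), with the lid part-open and the wrench in front at (375, 318). The spool is at (317, 188) and the screwdriver at (375, 189), both behind the case. The side view shows the same, with the lid tilted. I'll enlarge both.

```bash
python3 - <<'E'
import cv2,numpy as np
a=cv2.imread('pics/top0.png')[195:345,295:435]; b=cv2.imread('pics/side0.png')[210:350,200:360]
a=cv2.resize(a,None,fx=5,fy=5,interpolation=cv2.INTER_CUBIC)
# top crop shows 140x~120
cv2.imwrite('pics/topc.png',cv2.resize(cv2.imread('pics/top0.png')[200:305,295:435],(800,600),interpolation=cv2.INTER_CUBIC))
cv2.imwrite('pics/sidec.png',cv2.resize(cv2.imread('pics/side0.png')[215:335,200:360],(800,600),interpolation=cv2.INTER_CUBIC))
E
```

```text
(no output)
```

View pics/topc.png

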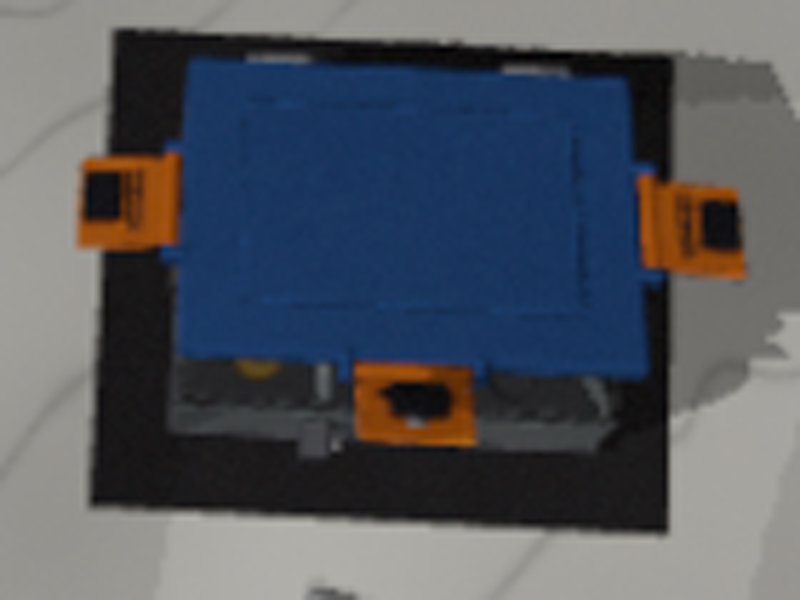

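View pics/sidec.png

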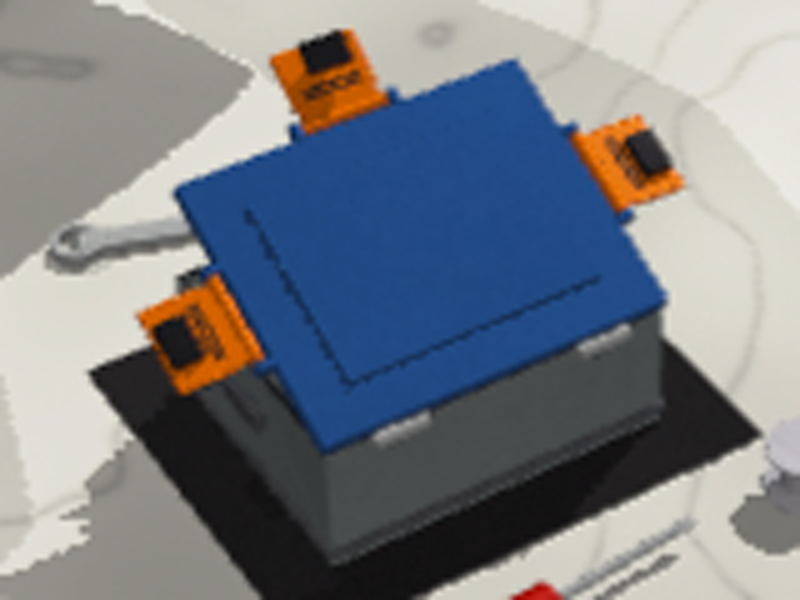

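```bash
cat >h.py <<'E'
import numpy as np,cv2
from scipy.optimize import least_squares
from scipy.spatial.transform import Rotation as R
from station import ctrl
def proj(n,P,m=None):
    m=m or ctrl.camera_model(n)
    return cv2.projectPoints(np.array(P,float),m['rvec'],m['tvec'],m['intrinsics'],None)[0][:,0]
def lidpt(p,th):  # p in shut case frame
    p=np.array(p,float); d=p-[.08,0,.08]; c,s=np.cos(th),np.sin(th)
    # opening raises -x side
    return np.array([.08+c*d[0]+s*d[2],d[1],.08-s*d[0]+c*d[2]])
def case2w(p,v): c,s=np.cos(v[2]),np.sin(v[2]); return np.array([v[0]+c*p[0]-s*p[1],v[1]+s*p[0]+c*p[1],p[2]])
def obs():
    o=ctrl.get_obs(); return {k:np.round(o[k],4) for k in('time_s','ee_pos','eef_rot','force','grip_width')}
E
python3 - <<'E'
from h import *
T=[((.08,.103,.09),(189,60)),((.08,-.103,.09),(628,78)),((-.083,-.103,.08),(648,378)),((-.083,.103,.08),(180,357))]
S=[((-.083,-.103,.09),(178,188)),((-.083,.103,.09),(515,60)),((.08,.103,.09),(667,298)),((.08,-.103,.09),(325,452))]
SB=[((.08,-.1,0),(335,562)),((.08,.1,0),(662,410))]
mt,ms=ctrl.camera_model('top'),ctrl.camera_model('side')
tu=np.array([u for _,u in T])/5.714+[295,200]; su=np.array([u for _,u in S+SB])/5+[200,215]
def f(v):
    a=proj('',[case2w(lidpt(p,v[3]),v) for p,_ in T],mt)-tu
    b=proj('',[case2w(lidpt(p,v[3]),v) for p,_ in S]+[case2w(p,v) for p,_ in SB],ms)-su
    return np.r_[a.ravel(),b.ravel()]
r=least_squares(f,[.5,-.05,0,.6],loss='soft_l1')
print(r.x,np.round(f(r.x).reshape(-1,2),1))
v=r.x
for n,p in dict(lidfront=(-.083,0,.09),cf=(-.088,0,.086),cl=(-.0025,.108,.086),cr=(-.0025,-.108,.086)).items():
    print(n,case2w(lidpt(p,v[3]),v).round(4),'shut',case2w(p,v).round(4))
E
```

```text
[ 0.58117316 -0.11452883  0.00930962  0.38798354] [[-1.1 -1.7]
 [-0.6 -1.8]
 [-0.6 -0.1]
 [-1.1  0.3]
 [-2.2 -0.2]
 [-0.9 -1.2]
 [ 0.5 -0.4]
 [-0.5 -0.4]
 [-0.6  1.6]
 [-1.2  1.8]]
lidfront [ 0.5141 -0.1152  0.1509] shut [ 0.4982 -0.1153  0.09  ]
cf [ 0.5079 -0.1152  0.1491] shut [ 0.4932 -0.1153  0.086 ]
cl [ 0.5861 -0.0065  0.1168] shut [ 0.5777 -0.0066  0.086 ]
cr [ 0.5881 -0.2225  0.1168] shut [ 0.5797 -0.2225  0.086 ]
```

Emit:
jog_arm(
  motion=[
    [0,0,-0.02,0,0,0.13,-1],
    [0,0,-0.02,0,0,0.13,-1],
    [0,0,-0.02,0,0,0.12,-1],
    [0.02,-0.025,0,0,0,0,-1],
    [0.02,-0.025,0,0,0,0,-1],
  ],
  squeeze=10,
)

```text
time_s: 0.6
ee_pos: [0.2486, -0.4579, 0.2654]
eef_rot: [-3.142, -0.0, 0.008]
force: [1.2, -1.0, -0.5]
grip_width: 0.0572
grip_force: 0.0
```

Emit:
jog_arm(
  motion=[
    [0.03,-0.038,0,0,0,0,-1],
    [0.03,-0.038,0,0,0,0,-1],
    [0.03,-0.038,0,0,0,0,-1],
    [0.03,-0.038,0,0,0,0,-1],
    [0.03,-0.038,0,0,0,0,-1],
  ],
)

```text
time_s: 1.1
ee_pos: [0.3974, -0.2651, 0.2653]
eef_rot: [-3.141, 0.0, 0.01]
force: [-0.1, -0.9, -0.1]
grip_width: 0.0172
grip_force: 0.0
```

Emit:
jog_arm(
  motion=[
    [0.0,-0.04,-0.02,0,0,0,-1],
    [0.0,-0.04,-0.02,0,0,0,-1],
    [0.0,-0.04,-0.02,0,0,0,-1],
    [0.0,-0.03,0,0,0,0,-1],
    [0,0,0,0,0,0,-1],
  ],
)

```text
time_s: 1.6
ee_pos: [0.3951, -0.1145, 0.3261]
eef_rot: [3.141, -0.001, 0.013]
force: [1.4, -0.0, 1.0]
grip_width: 0.0007
grip_force: 0.0
```

```bash
python3 - <<'E'
from h import *
print(obs()); m=ctrl.camera_model('wrist'); np.save('w1.npy',m,allow_pickle=True); cv2.imwrite('pics/w1.png',ctrl.camera('wrist')[:,:,::-1])
print(m)
E
```

```text
{'time_s': np.float64(1.6), 'ee_pos': array([ 0.3951, -0.1145,  0.3261]), 'eef_rot': array([ 3.1414e+00, -1.4000e-03,  1.3000e-02]), 'force': array([ 1.4439, -0.0129,  0.9519]), 'grip_width': np.float64(0.0007)}
{'intrinsics': array([[351.34864913,   0.        , 319.99190232],
       [  0.        , 351.34864913, 236.95815825],
       [  0.        ,   0.        ,   1.        ]]), 'rvec': array([-2.08170486,  2.0559083 ,  0.29195673]), 'tvec': array([-0.12003225,  0.3153208 ,  0.61788432])}
```

View pics/w1.png

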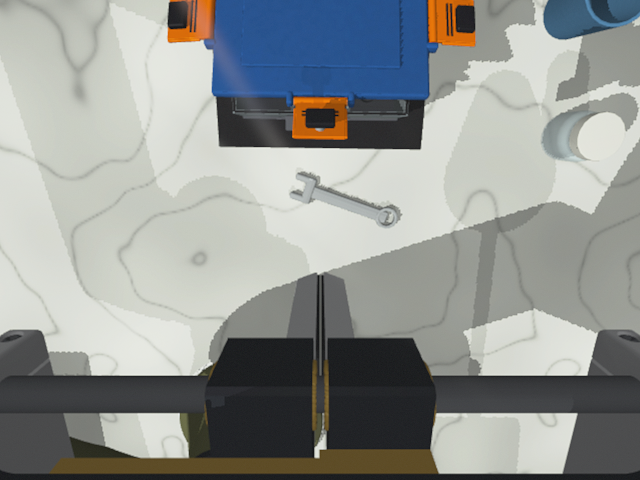

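The wrist view shows the lid's front edge at row ~96 (corners (213, 96) and (428, 96)), the front clip centred at (320, 118), and the side clips at (190, 18) and (458, 20). I'll add these points to the fit.

```bash
python3 - <<'E'
from h import *
mw=np.load('w1.npy',allow_pickle=True).item()
T=[((.08,.103,.09),(189,60)),((.08,-.103,.09),(628,78)),((-.083,-.103,.08),(648,378)),((-.083,.103,.08),(180,357))]
S=[((-.083,-.103,.09),(178,188)),((-.083,.103,.09),(515,60)),((.08,.103,.09),(667,298)),((.08,-.103,.09),(325,452))]
SB=[((.08,-.1,0),(335,562)),((.08,.1,0),(662,410))]
W=[((-.083,.103,.08),(213,97)),((-.083,-.103,.08),(428,97))]
mt,ms=ctrl.camera_model('top'),ctrl.camera_model('side')
tu=np.array([u for _,u in T])/5.714+[295,200]; su=np.array([u for _,u in S+SB])/5+[200,215]; wu=np.array([u for _,u in W])
L=lambda A,v:[case2w(lidpt(p,v[3]),v) for p,_ in A]
def f(v):
    a=proj('',L(T,v),mt)-tu; b=proj('',L(S,v)+[case2w(p,v) for p,_ in SB],ms)-su; c=proj('',L(W,v),mw)-wu
    return np.r_[a.ravel()*2.6,b.ravel()*3.4,c.ravel()*1.5]
r=least_squares(f,[.58,-.11,0,.4],loss='soft_l1'); v=r.x
print(v,np.round(f(v).reshape(-1,2),1))
np.save('v.npy',v)
# clip tips at various angles, predicted wrist pixel of free edge centre
for a in(1.4,1.6,1.8,2.0,2.2,2.4):
    e=lambda s:.042*np.sin(a); dz=-.042*np.cos(a)
    P=[(-.088-e(1),0,.086+dz),(-.0025,.108+e(1),.086+dz),(-.0025,-.108-e(1),.086+dz)]
    print(a,proj('',[case2w(lidpt(p,v[3]),v) for p in P],mw).round(0).tolist())
for p in((-.088,0,.086),(-.0025,.108,.086),(-.0025,-.108,.086),(-.07,0,.09)): print(case2w(lidpt(p,v[3]),v).round(4),case2w(p,v).round(4))
E
```

```text
[ 0.58224278 -0.11401089  0.00966008  0.3907482 ] [[-3.3 -5.4]
 [-2.1 -5.8]
 [-1.9 -1.6]
 [-3.3 -0.4]
 [-6.1 -0.4]
 [-1.6 -3.8]
 [ 3.1 -0.8]
 [-0.3 -0.6]
 [-0.7  6.2]
 [-2.7  6.8]
 [ 2.2 -0.1]
 [-0.3  0.9]]
1.4 [[321.0, 144.0], [171.0, 20.0], [472.0, 21.0]]
1.6 [[321.0, 141.0], [167.0, 14.0], [476.0, 15.0]]
1.8 [[321.0, 137.0], [164.0, 8.0], [479.0, 9.0]]
2.0 [[321.0, 130.0], [163.0, 1.0], [480.0, 2.0]]
2.2 [[321.0, 122.0], [164.0, -5.0], [479.0, -4.0]]
2.4 [[321.0, 113.0], [168.0, -11.0], [475.0, -10.0]]
[ 0.5092 -0.1147  0.1495] [ 0.4942 -0.1149  0.086 ]
[ 0.5872 -0.006   0.117 ] [ 0.5787 -0.006   0.086 ]
[ 0.5893 -0.2219  0.117 ] [ 0.5808 -0.222   0.086 ]
[ 0.5274 -0.1145  0.1464] [ 0.5122 -0.1147  0.09  ]
```

Emit:
jog_arm(
  motion=[
    [0.034,0,0.02,0,0,0,-1],
    [0.034,0,0.02,0,0,0,-1],
    [0.034,0,0.02,0,0,0,-1],
    [0.03,0,0.03,0,0,0,-1],
    [0,0,0.04,0,0,0,-1],
  ],
)

```text
time_s: 2.15
ee_pos: [0.5295, -0.1167, 0.1937]
eef_rot: [3.141, -0.001, 0.01]
force: [0.0, -0.5, -0.7]
grip_width: 0.0004
grip_force: 0.0
```

Emit:
jog_arm(
  motion=[
    [0,0,0.03,0,0,0,-1],
    [0,0,0.012,0,0,0,-1],
    [0,0,0.008,0,0,0,-1],
    [0,0,0.005,0,0,0,-1],
    [0,0,0.004,0,0,0,-1],
  ],
)

```text
time_s: 2.65
ee_pos: [0.5276, -0.116, 0.1374]
eef_rot: [3.141, -0.002, 0.01]
force: [-0.2, -0.3, 2.4]
grip_width: 0.0005
grip_force: 0.8
```

Emit:
jog_arm(
  motion=[
    [-0.002,0,0.006,0,0,0,-1],
    [-0.002,0,0.006,0,0,0,-1],
    [-0.003,0,0.006,0,0,0,-1],
    [-0.002,0,0.006,0,0,0,-1],
    [-0.002,0,0.006,0,0,0,-1],
  ],
)

```text
time_s: 3.15
ee_pos: [0.5161, -0.1157, 0.106]
eef_rot: [-3.142, -0.0, 0.01]
force: [0.6, 0.7, 1.0]
grip_width: 0.0006
grip_force: 0.7
```

Emit:
jog_arm(
  motion=[
    [-0.002,0,0.003,0,0,0,-1],
    [-0.001,0,0.003,0,0,0,-1],
    [-0.001,0,0.003,0,0,0,-1],
    [0,0,0.002,0,0,0,-1],
    [0,0,0.001,0,0,0,-1],
  ],
)

```text
time_s: 3.65
ee_pos: [0.5119, -0.1157, 0.0942]
eef_rot: [-3.141, 0.001, 0.01]
force: [-2.0, -0.2, 1.0]
grip_width: 0.0004
grip_force: 0.6
```

Emit:
jog_arm(
  motion=[
    [0,0,0.001,0,0,0,-1],
    [0,0,0.001,0,0,0,-1],
    [0,0,0.001,0,0,0,-1],
    [0,0,0.001,0,0,0,-1],
  ],
)

```text
time_s: 4.05
ee_pos: [0.5121, -0.1157, 0.0904]
eef_rot: [-3.142, 0.0, 0.01]
force: [-2.1, -0.5, 1.6]
grip_width: 0.0005
grip_force: 0.7
```

Emit:
jog_arm(
  motion=[
    [0,0,0.0005,0,0,0,-1],
    [0,0,0,0,0,0,-1],
  ],
)

```text
time_s: 4.25
ee_pos: [0.5122, -0.1158, 0.0903]
eef_rot: [3.142, -0.0, 0.01]
force: [-3.5, 1.0, 5.0]
grip_width: 0.0008
grip_force: 2.5
```

Emit:
jog_arm(
  motion=[
    [0,0,0.0005,0,0,0,-1],
    [0,0,0,0,0,0,-1],
  ],
)

```text
time_s: 4.45
ee_pos: [0.5122, -0.1158, 0.0902]
eef_rot: [3.141, -0.0, 0.01]
force: [-4.2, 1.0, 10.7]
grip_width: 0.0005
grip_force: 5.1
```

Emit:
jog_arm(
  motion=[
    [0,0,-0.02,0,0,0,-1],
    [0,0,-0.03,0,0,0,-1],
    [0,0,-0.03,0,0,0,-1],
    [-0.04,0,-0.03,0,0,0,-1],
    [-0.04,0,0,0,0,0,-1],
  ],
)

```text
time_s: 4.95
ee_pos: [0.4326, -0.1168, 0.2023]
eef_rot: [3.14, -0.005, 0.01]
force: [1.0, -0.5, 0.5]
grip_width: 0.0004
grip_force: 0.0
```

Emit:
jog_arm(
  motion=[
    [-0.02,0,-0.04,0,0,0,-1],
    [0,0,-0.04,0,0,0,-1],
    [0,0,0,0,0,0,-1],
  ],
)

```text
time_s: 5.25
ee_pos: [0.4133, -0.1173, 0.2844]
eef_rot: [3.138, -0.008, 0.009]
force: [1.0, 0.6, -0.2]
grip_width: 0.0004
grip_force: 0.0
```

```bash
python3 - <<'E'
from h import *
print(obs()); m=ctrl.camera_model('wrist'); np.save('w2.npy',m,allow_pickle=True); cv2.imwrite('pics/w2.png',ctrl.camera('wrist')[:,:,::-1])
v=np.load('v.npy')
P=[(-.083,.103,.09),(-.083,-.103,.09),(-.088,0,.086),(-.0025,.108,.086),(-.0025,-.108,.086),(-.13,0,.086),(-.0025,.15,.086),(-.0025,-.15,.086)]
print(proj('',[case2w(p,v) for p in P],m).round(0).tolist())
E
```

```text
{'time_s': np.float64(5.25), 'ee_pos': array([ 0.4133, -0.1173,  0.2844]), 'eef_rot': array([ 3.1385, -0.0082,  0.0095]), 'force': array([ 0.9567,  0.6489, -0.1652]), 'grip_width': np.float64(0.0004)}
[[216.0, 132.0], [418.0, 132.0], [317.0, 137.0], [205.0, 45.0], [428.0, 45.0], [317.0, 178.0], [162.0, 45.0], [472.0, 45.0]]
```

View pics/w2.png

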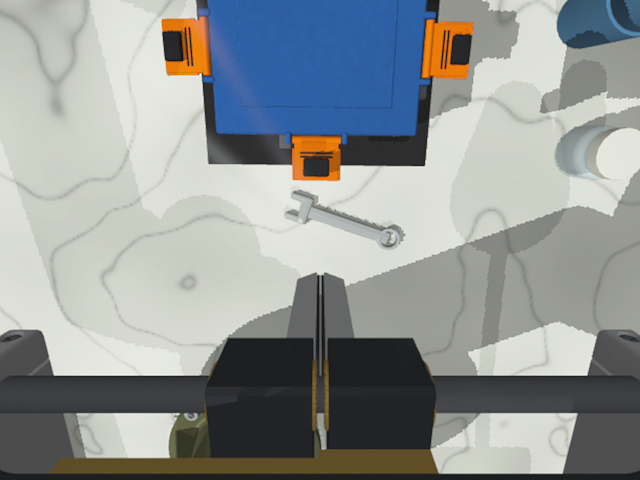

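The lid is shut: its front edge at row 133 matches the shut prediction, and all three clips stand about level. Next is the front clip, pushing down at about 36 mm out from its hinge.

Emit:
jog_arm(
  motion=[
    [0.022,-0.001,0.03,0,0,0,-1],
    [0.022,-0.001,0.04,0,0,0,-1],
    [0,0,0.04,0,0,0,-1],
    [0,0,0.03,0,0,0,-1],
    [0,0,0.02,0,0,0,-1],
  ],
)

```text
time_s: 5.8
ee_pos: [0.4548, -0.1137, 0.1158]
eef_rot: [-3.14, 0.004, 0.01]
force: [1.1, -0.3, 0.3]
grip_width: 0.0007
grip_force: 0.0
```

Emit:
jog_arm(
  motion=[
    [0,0,0.007,0,0,0,-1],
    [0,0,0.007,0,0,0,-1],
    [0,0,0.007,0,0,0,-1],
    [0,0,0.007,0,0,0,-1],
  ],
)

```text
time_s: 6.2
ee_pos: [0.4562, -0.1144, 0.0916]
eef_rot: [3.141, -0.0, 0.01]
force: [-2.4, 0.2, 2.8]
grip_width: 0.0005
grip_force: 1.5
```

Emit:
jog_arm(
  motion=[
    [0,0,0.007,0,0,0,-1],
    [0,0,0.007,0,0,0,-1],
    [0,0,0.007,0,0,0,-1],
  ],
)

```text
time_s: 6.5
ee_pos: [0.4565, -0.1144, 0.0702]
eef_rot: [3.141, -0.001, 0.01]
force: [-0.6, -0.1, 1.3]
grip_width: 0.0006
grip_force: 0.5
```

Emit:
jog_arm(
  motion=[
    [0,0,0.006,0,0,0,-1],
    [0,0,0.006,0,0,0,-1],
    [0,0,0.005,0,0,0,-1],
  ],
)

```text
time_s: 6.8
ee_pos: [0.456, -0.1142, 0.0528]
eef_rot: [-3.141, 0.0, 0.01]
force: [-0.4, -0.8, -0.1]
grip_width: 0.0004
grip_force: 0.3
```

Emit:
jog_arm(
  motion=[
    [0.003,0,0,0,0,0,-1],
    [0.003,0,0,0,0,0,-1],
  ],
)

```text
time_s: 7.0
ee_pos: [0.4613, -0.1141, 0.0529]
eef_rot: [-3.141, 0.003, 0.01]
force: [-12.8, -2.0, -5.9]
grip_width: 0.0002
grip_force: 5.9
```

Emit:
jog_arm(
  motion=[
    [0.002,0,0,0,0,0,-1],
    [0.002,0,0,0,0,0,-1],
  ],
)

```text
time_s: 7.2
ee_pos: [0.4647, -0.114, 0.0525]
eef_rot: [-3.141, 0.004, 0.01]
force: [-3.5, 0.5, -1.0]
grip_width: -0.0001
grip_force: 1.0
```

Emit:
jog_arm(
  motion=[
    [0.0005,0,0,0,0,0,-1],
    [0,0,0,0,0,0,-1],
  ],
)

```text
time_s: 7.4
ee_pos: [0.4656, -0.114, 0.0528]
eef_rot: [-3.141, 0.003, 0.01]
force: [-7.2, -1.0, -4.0]
grip_width: 0.0007
grip_force: 3.6
```

Emit:
jog_arm(
  motion=[
    [0.0005,0,0,0,0,0,-1],
    [0,0,0,0,0,0,-1],
  ],
)

```text
time_s: 7.6
ee_pos: [0.4657, -0.114, 0.0528]
eef_rot: [-3.141, 0.004, 0.01]
force: [-9.4, -0.7, -2.4]
grip_width: 0.0001
grip_force: 4.9
```

Emit:
jog_arm(
  motion=[
    [0.0007,0,0,0,0,0,-1],
    [0,0,0,0,0,0,-1],
  ],
)

```text
time_s: 7.8
ee_pos: [0.4659, -0.1139, 0.0527]
eef_rot: [-3.141, 0.005, 0.01]
force: [-14.2, -0.8, 0.8]
grip_width: 0.0005
grip_force: 6.9
```

Emit:
jog_arm(
  motion=[
    [0.0006,0,0,0,0,0,-1],
    [0,0,0,0,0,0,-1],
  ],
)

```text
time_s: 8.0
ee_pos: [0.466, -0.1139, 0.0524]
eef_rot: [-3.14, 0.007, 0.01]
force: [-16.6, -1.7, -0.3]
grip_width: 0.0003
grip_force: 8.1
```

Emit:
jog_arm(
  motion=[
    [-0.004,0,0,0,0,0,-1],
    [-0.03,0,0,0,0,0,-1],
    [-0.01,0,-0.05,0,0,0,-1],
    [0,0,-0.05,0,0,0,-1],
    [0,0,-0.05,0,0,0,-1],
  ],
)

```text
time_s: 8.5
ee_pos: [0.4245, -0.1145, 0.2051]
eef_rot: [3.141, -0.002, 0.01]
force: [1.1, -0.6, -0.2]
grip_width: 0.0005
grip_force: 0.0
```

Emit:
jog_arm(
  motion=[
    [0,0,-0.04,0,0,0,-1],
    [0,0,0,0,0,0,-1],
  ],
)

```text
time_s: 8.7
ee_pos: [0.4267, -0.1152, 0.2482]
eef_rot: [3.138, -0.01, 0.01]
force: [-0.3, 0.6, -0.5]
grip_width: 0.0006
grip_force: 0.0
```

```bash
python3 - <<'E'
from h import *
print(obs()); m=ctrl.camera_model('wrist'); np.save('w3.npy',m,allow_pickle=True); I=ctrl.camera('wrist')[:,:,::-1]; cv2.imwrite('pics/w3.png',cv2.resize(I[60:240,200:440],(800,600),interpolation=cv2.INTER_CUBIC))
v=np.load('v.npy')
print(proj('',[case2w(p,v) for p in [(-.088,0,.086),(-.09,0,.044),(-.083,.103,.09)]],m).round(0).tolist())
E
```

```text
{'time_s': np.float64(8.7), 'ee_pos': array([ 0.4267, -0.1152,  0.2482]), 'eef_rot': array([ 3.1381, -0.01  ,  0.0099]), 'force': array([-0.2705,  0.6374, -0.5146]), 'grip_width': np.float64(0.0006)}
[[319.0, 152.0], [319.0, 152.0], [209.0, 146.0]]
```

View pics/w3.png

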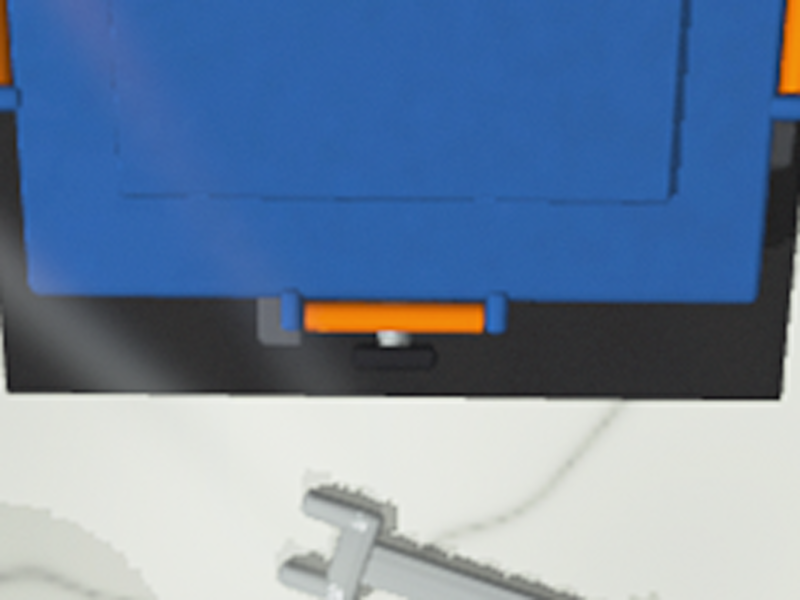

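The front clip hangs vertical, at crop (395, 318) with its pad at (395, 357), and the press ran through a force peak to a hard stop, so it looks home. Next is the left clip.

Emit:
jog_arm(
  motion=[
    [0.038,-0.036,0,0,0,0,-1],
    [0.038,-0.036,0,0,0,0,-1],
    [0.038,-0.036,0,0,0,0,-1],
    [0.038,-0.036,0,0,0,0,-1],
    [0,0,0,0,0,-0.12,-1],
  ],
)

```text
time_s: 9.25
ee_pos: [0.5705, 0.0281, 0.2393]
eef_rot: [-3.14, 0.003, 0.133]
force: [-0.7, -0.1, -0.4]
grip_width: 0.0003
grip_force: 0.0
```

Emit:
jog_arm(
  motion=[
    [0,0,0,0,0,-0.145,-1],
    [0,0,0,0,0,-0.145,-1],
    [0,0,0,0,0,-0.145,-1],
    [0,0,0,0,0,-0.145,-1],
    [0,0,0,0,0,-0.145,-1],
  ],
)

```text
time_s: 9.75
ee_pos: [0.5683, 0.0245, 0.2409]
eef_rot: [-3.14, 0.001, 0.861]
force: [0.1, 0.2, -0.4]
grip_width: 0.0004
grip_force: 0.0
```

Emit:
jog_arm(
  motion=[
    [0,0,0,0,0,-0.145,-1],
    [0,0,0,0,0,-0.145,-1],
    [0,0,0,0,0,-0.145,-1],
    [0,0,0,0,0,-0.145,-1],
    [0,0,0,0,0,-0.145,-1],
  ],
)

```text
time_s: 10.25
ee_pos: [0.5683, 0.0245, 0.2409]
eef_rot: [-3.14, -0.0, 1.586]
force: [-0.1, 0.4, 1.0]
grip_width: 0.0005
grip_force: 0.0
```

Emit:
jog_arm(
  motion=[
    [0,0,0,0,0,0,-1],
  ],
)

```text
time_s: 10.35
ee_pos: [0.5683, 0.0244, 0.2411]
eef_rot: [-3.14, -0.0, 1.582]
force: [0.4, 0.2, 0.1]
grip_width: 0.0003
grip_force: 0.0
```

Emit:
jog_arm(
  motion=[
    [0.006,0.01,0.03,0,0,0,-1],
    [0,0,0.04,0,0,0,-1],
    [0,0,0.035,0,0,0,-1],
    [0,0,0.015,0,0,0,-1],
    [0,0,0.007,0,0,0,-1],
  ],
)

```text
time_s: 10.85
ee_pos: [0.5775, 0.0305, 0.113]
eef_rot: [-3.138, -0.0, 1.576]
force: [-0.2, -0.6, 0.0]
grip_width: 0.0003
grip_force: 0.0
```

Emit:
jog_arm(
  motion=[
    [0,0,0.007,0,0,0,-1],
    [0,0,0.007,0,0,0,-1],
    [0,0,0.007,0,0,0,-1],
    [0,0,0.007,0,0,0,-1],
  ],
)

```text
time_s: 11.25
ee_pos: [0.5787, 0.0306, 0.0875]
eef_rot: [3.141, -0.0, 1.579]
force: [-0.1, 2.6, 1.5]
grip_width: 0.0005
grip_force: 1.3
```

Emit:
jog_arm(
  motion=[
    [0,0,0.007,0,0,0,-1],
    [0,0,0.007,0,0,0,-1],
    [0,0,0.007,0,0,0,-1],
  ],
)

```text
time_s: 11.55
ee_pos: [0.5785, 0.0304, 0.066]
eef_rot: [3.141, 0.0, 1.58]
force: [0.1, 0.7, 1.1]
grip_width: 0.0006
grip_force: 0.5
```

Emit:
jog_arm(
  motion=[
    [0,0,0.006,0,0,0,-1],
    [0,0,0.006,0,0,0,-1],
    [0,0,0.002,0,0,0,-1],
  ],
)

```text
time_s: 11.85
ee_pos: [0.5781, 0.0305, 0.0516]
eef_rot: [-3.14, -0.0, 1.58]
force: [-0.0, 0.6, 1.1]
grip_width: 0.0008
grip_force: 0.2
```

Emit:
jog_arm(
  motion=[
    [-0.002,0,0,0,0,0,-1],
    [-0.002,0,0,0,0,0,-1],
  ],
)

```text
time_s: 12.05
ee_pos: [0.5784, 0.0265, 0.0524]
eef_rot: [-3.141, -0.0, 1.58]
force: [0.1, 1.8, -1.9]
grip_width: 0.0005
grip_force: 1.0
```

Emit:
jog_arm(
  motion=[
    [-0.0015,0,0,0,0,0,-1],
    [0,0,0,0,0,0,-1],
  ],
)

```text
time_s: 12.25
ee_pos: [0.5786, 0.0246, 0.0528]
eef_rot: [3.141, 0.0, 1.58]
force: [-0.5, 0.7, -0.4]
grip_width: 0.0004
grip_force: 0.2
```

Emit:
jog_arm(
  motion=[
    [-0.0015,0,0,0,0,0,-1],
    [0,0,0,0,0,0,-1],
  ],
)

```text
time_s: 12.45
ee_pos: [0.5786, 0.0232, 0.0526]
eef_rot: [3.141, 0.0, 1.58]
force: [0.8, 0.5, 0.2]
grip_width: 0.0007
grip_force: 0.2
```

Emit:
jog_arm(
  motion=[
    [-0.002,0,0,0,0,0,-1],
    [0,0,0,0,0,0,-1],
  ],
)

```text
time_s: 12.65
ee_pos: [0.5785, 0.0213, 0.0525]
eef_rot: [3.142, 0.0, 1.58]
force: [-0.2, 1.0, -0.5]
grip_width: 0.0004
grip_force: 0.2
```

Emit:
jog_arm(
  motion=[
    [-0.002,0,0,0,0,0,-1],
    [0,0,0,0,0,0,-1],
  ],
)

```text
time_s: 12.85
ee_pos: [0.5785, 0.0192, 0.0525]
eef_rot: [3.142, 0.0, 1.58]
force: [-0.1, 0.3, -0.3]
grip_width: 0.0006
grip_force: 0.2
```

Emit:
jog_arm(
  motion=[
    [-0.0015,0,0,0,0,0,-1],
    [0,0,0,0,0,0,-1],
  ],
)

```text
time_s: 13.05
ee_pos: [0.5785, 0.0178, 0.0524]
eef_rot: [-3.142, -0.0, 1.58]
force: [-0.6, -0.5, -0.4]
grip_width: 0.0003
grip_force: 0.3
```

Emit:
jog_arm(
  motion=[
    [-0.0015,0,0,0,0,0,-1],
    [0,0,0,0,0,0,-1],
  ],
)

```text
time_s: 13.25
ee_pos: [0.5784, 0.0167, 0.0523]
eef_rot: [-3.141, -0.001, 1.58]
force: [0.1, 3.5, -1.9]
grip_width: 0.0005
grip_force: 1.8
```

Emit:
jog_arm(
  motion=[
    [-0.0015,0,0,0,0,0,-1],
    [0,0,0,0,0,0,-1],
  ],
)

```text
time_s: 13.45
ee_pos: [0.5783, 0.0157, 0.052]
eef_rot: [-3.141, -0.001, 1.58]
force: [0.8, 8.0, -4.3]
grip_width: 0.0006
grip_force: 3.5
```

Emit:
jog_arm(
  motion=[
    [-0.001,0,0,0,0,0,-1],
    [0,0,0,0,0,0,-1],
  ],
)

```text
time_s: 13.65
ee_pos: [0.5783, 0.0145, 0.0521]
eef_rot: [-3.141, -0.001, 1.58]
force: [-0.5, 3.9, -2.9]
grip_width: 0.0005
grip_force: 1.7
```

Emit:
jog_arm(
  motion=[
    [-0.001,0,0,0,0,0,-1],
    [0,0,0,0,0,0,-1],
  ],
)

```text
time_s: 13.85
ee_pos: [0.5787, 0.0125, 0.0526]
eef_rot: [3.141, 0.001, 1.58]
force: [-0.1, 0.4, 0.4]
grip_width: 0.0005
grip_force: 0.0
```

Emit:
jog_arm(
  motion=[
    [-0.001,0,0,0,0,0,-1],
    [0,0,0,0,0,0,-1],
  ],
)

```text
time_s: 14.05
ee_pos: [0.5788, 0.0119, 0.0527]
eef_rot: [3.141, -0.0, 1.58]
force: [0.4, 1.7, -0.1]
grip_width: 0.0004
grip_force: 1.1
```

Emit:
jog_arm(
  motion=[
    [-0.001,0,0,0,0,0,-1],
    [0,0,0,0,0,0,-1],
  ],
)

```text
time_s: 14.25
ee_pos: [0.5788, 0.0116, 0.0527]
eef_rot: [3.141, -0.001, 1.58]
force: [0.6, 7.0, 0.5]
grip_width: 0.0003
grip_force: 3.8
```

Emit:
jog_arm(
  motion=[
    [-0.0008,0,0,0,0,0,-1],
    [0,0,0,0,0,0,-1],
  ],
)

```text
time_s: 14.45
ee_pos: [0.5787, 0.0114, 0.0526]
eef_rot: [3.141, -0.002, 1.58]
force: [-0.7, 12.0, 0.7]
grip_width: 0.0003
grip_force: 5.9
```

Emit:
jog_arm(
  motion=[
    [0.004,0,0,0,0,0,-1],
    [0.03,0,0,0,0,0,-1],
    [0,0,-0.05,0,0,0,-1],
    [0,0,-0.05,0,0,0,-1],
    [0,0,-0.05,0,0,0,-1],
  ],
)

```text
time_s: 14.95
ee_pos: [0.578, 0.044, 0.2044]
eef_rot: [-3.141, 0.001, 1.58]
force: [0.9, 0.4, 0.3]
grip_width: 0.0004
grip_force: 0.0
```

Emit:
jog_arm(
  motion=[
    [-0.05,0,-0.02,0,0,0,-1],
    [-0.05,0,0,0,0,0,-1],
    [-0.05,0,0,0,0,0,-1],
    [-0.05,0,0,0,0,0,-1],
    [-0.05,0,0,0,0,0,-1],
  ],
)

```text
time_s: 15.45
ee_pos: [0.5801, -0.2046, 0.2213]
eef_rot: [3.142, 0.001, 1.58]
force: [0.7, 1.1, 0.2]
grip_width: 0.0003
grip_force: 0.0
```

Emit:
jog_arm(
  motion=[
    [-0.05,0,0,0,0,0,-1],
    [0,0,0,0,0,0,-1],
  ],
)

```text
time_s: 15.65
ee_pos: [0.5797, -0.2579, 0.2204]
eef_rot: [-3.141, 0.001, 1.574]
force: [0.2, 0.4, -1.1]
grip_width: 0.0005
grip_force: 0.0
```

Emit:
jog_arm(
  motion=[
    [0,0.001,0.03,0,0,0,-1],
    [0,0,0.035,0,0,0,-1],
    [0,0,0.025,0,0,0,-1],
    [0,0,0.012,0,0,0,-1],
    [0,0,0.007,0,0,0,-1],
  ],
)

```text
time_s: 16.15
ee_pos: [0.5819, -0.252, 0.1116]
eef_rot: [-3.141, -0.0, 1.58]
force: [0.0, -0.3, 0.9]
grip_width: 0.0006
grip_force: 0.0
```

Emit:
jog_arm(
  motion=[
    [0,0,0.007,0,0,0,-1],
    [0,0,0.007,0,0,0,-1],
    [0,0,0.007,0,0,0,-1],
    [0,0,0.007,0,0,0,-1],
  ],
)

```text
time_s: 16.55
ee_pos: [0.5823, -0.2527, 0.0843]
eef_rot: [3.14, 0.001, 1.58]
force: [0.4, -0.9, 2.9]
grip_width: 0.0002
grip_force: 1.4
```

Emit:
jog_arm(
  motion=[
    [0,0,0.007,0,0,0,-1],
    [0,0,0.007,0,0,0,-1],
    [0,0,0.007,0,0,0,-1],
  ],
)

```text
time_s: 16.85
ee_pos: [0.5819, -0.2523, 0.0625]
eef_rot: [-3.142, 0.0, 1.58]
force: [0.7, -0.9, 1.7]
grip_width: 0.0006
grip_force: 0.5
```

Emit:
jog_arm(
  motion=[
    [0,0,0.005,0,0,0,-1],
    [0,0,0.005,0,0,0,-1],
    [0,0,0,0,0,0,-1],
  ],
)

```text
time_s: 17.15
ee_pos: [0.5816, -0.2521, 0.0521]
eef_rot: [-3.14, -0.001, 1.58]
force: [-0.2, -0.8, 0.3]
grip_width: 0.0007
grip_force: 0.1
```

Emit:
jog_arm(
  motion=[
    [0.0015,0,0,0,0,0,-1],
    [0,0,0,0,0,0,-1],
  ],
)

```text
time_s: 17.35
ee_pos: [0.582, -0.2507, 0.0532]
eef_rot: [3.141, 0.0, 1.58]
force: [0.0, -0.4, 0.7]
grip_width: 0.0003
grip_force: 0.2
```

Emit:
jog_arm(
  motion=[
    [0.0015,0,0,0,0,0,-1],
    [0,0,0,0,0,0,-1],
  ],
)

```text
time_s: 17.55
ee_pos: [0.582, -0.2491, 0.0532]
eef_rot: [3.141, 0.0, 1.58]
force: [-0.6, -0.9, -0.8]
grip_width: -0.0
grip_force: 0.3
```

Emit:
jog_arm(
  motion=[
    [0.0015,0,0,0,0,0,-1],
    [0,0,0,0,0,0,-1],
  ],
)

```text
time_s: 17.75
ee_pos: [0.5819, -0.2476, 0.0531]
eef_rot: [3.142, 0.0, 1.58]
force: [0.6, -0.5, -1.0]
grip_width: 0.0005
grip_force: 0.3
```

Emit:
jog_arm(
  motion=[
    [0.0015,0,0,0,0,0,-1],
    [0,0,0,0,0,0,-1],
  ],
)

```text
time_s: 17.95
ee_pos: [0.5819, -0.2461, 0.053]
eef_rot: [-3.142, -0.0, 1.58]
force: [0.2, -0.9, -0.8]
grip_width: 0.0005
grip_force: 0.3
```

Emit:
jog_arm(
  motion=[
    [0.0015,0,0,0,0,0,-1],
    [0,0,0,0,0,0,-1],
  ],
)

```text
time_s: 18.15
ee_pos: [0.5819, -0.2446, 0.053]
eef_rot: [-3.142, -0.0, 1.58]
force: [0.6, -0.8, -0.1]
grip_width: 0.0008
grip_force: 0.3
```

Emit:
jog_arm(
  motion=[
    [0.0015,0,0,0,0,0,-1],
    [0,0,0,0,0,0,-1],
  ],
)

```text
time_s: 18.35
ee_pos: [0.5819, -0.2432, 0.053]
eef_rot: [-3.142, 0.0, 1.58]
force: [0.3, -1.1, -0.5]
grip_width: 0.0005
grip_force: 0.7
```

Emit:
jog_arm(
  motion=[
    [0.001,0,0,0,0,0,-1],
    [0,0,0,0,0,0,-1],
  ],
)

```text
time_s: 18.55
ee_pos: [0.5818, -0.2426, 0.053]
eef_rot: [3.142, 0.001, 1.58]
force: [1.2, -4.1, -3.1]
grip_width: 0.0004
grip_force: 2.0
```

Emit:
jog_arm(
  motion=[
    [0.001,0,0,0,0,0,-1],
    [0,0,0,0,0,0,-1],
  ],
)

```text
time_s: 18.75
ee_pos: [0.5818, -0.2419, 0.0529]
eef_rot: [3.141, 0.001, 1.58]
force: [2.1, -7.4, -4.8]
grip_width: 0.0002
grip_force: 3.2
```

Emit:
jog_arm(
  motion=[
    [0.001,0,0,0,0,0,-1],
    [0,0,0,0,0,0,-1],
  ],
)

```text
time_s: 18.95
ee_pos: [0.5818, -0.2414, 0.0528]
eef_rot: [3.141, 0.002, 1.579]
force: [1.7, -11.0, -7.1]
grip_width: 0.0006
grip_force: 4.8
```

Emit:
jog_arm(
  motion=[
    [0.001,0,0,0,0,0,-1],
    [0,0,0,0,0,0,-1],
  ],
)

```text
time_s: 19.15
ee_pos: [0.5818, -0.2401, 0.0528]
eef_rot: [3.141, 0.001, 1.579]
force: [2.1, -5.9, -3.0]
grip_width: 0.0003
grip_force: 2.6
```

Emit:
jog_arm(
  motion=[
    [0.001,0,0,0,0,0,-1],
    [0,0,0,0,0,0,-1],
  ],
)

```text
time_s: 19.35
ee_pos: [0.5818, -0.2379, 0.053]
eef_rot: [-3.141, -0.001, 1.58]
force: [0.8, -0.1, -0.1]
grip_width: 0.0002
grip_force: 0.3
```

Emit:
jog_arm(
  motion=[
    [0.001,0,0,0,0,0,-1],
    [0,0,0,0,0,0,-1],
  ],
)

```text
time_s: 19.55
ee_pos: [0.5818, -0.2377, 0.0531]
eef_rot: [3.141, 0.001, 1.58]
force: [1.4, -5.7, -1.6]
grip_width: 0.0003
grip_force: 2.7
```

Emit:
jog_arm(
  motion=[
    [0.001,0,0,0,0,0,-1],
    [0,0,0,0,0,0,-1],
  ],
)

```text
time_s: 19.75
ee_pos: [0.5818, -0.2374, 0.0531]
eef_rot: [3.141, 0.002, 1.58]
force: [1.0, -9.9, -3.8]
grip_width: 0.0005
grip_force: 5.2
```

Emit:
jog_arm(
  motion=[
    [0.0007,0,0,0,0,0,-1],
    [0,0,0,0,0,0,-1],
  ],
)

```text
time_s: 19.95
ee_pos: [0.5818, -0.2373, 0.0531]
eef_rot: [3.141, 0.003, 1.579]
force: [0.8, -14.5, -4.2]
grip_width: 0.0005
grip_force: 7.0
```

Emit:
jog_arm(
  motion=[
    [-0.004,0,0,0,0,0,-1],
    [-0.03,0,0,0,0,0,-1],
    [0,0,-0.05,0,0,0,-1],
    [0,0,-0.05,0,0,0,-1],
    [0,0,-0.05,0,0,0,-1],
  ],
)

```text
time_s: 20.45
ee_pos: [0.5818, -0.2692, 0.2049]
eef_rot: [-3.141, -0.001, 1.58]
force: [0.4, -0.5, -0.1]
grip_width: 0.0006
grip_force: 0.0
```

Emit:
jog_arm(
  motion=[
    [0.03,-0.04,0,0,0,0,-1],
    [0.03,-0.04,0,0,0,0,-1],
    [0.03,-0.04,0,0,0,0,-1],
    [0.03,-0.04,0,0,0,0,-1],
    [0.03,-0.04,0,0,0,0,-1],
  ],
)

```text
time_s: 20.95
ee_pos: [0.379, -0.12, 0.2029]
eef_rot: [3.141, -0.0, 1.58]
force: [1.0, 0.0, 1.2]
grip_width: 0.0005
grip_force: 0.0
```

Emit:
jog_arm(
  motion=[
    [0,-0.03,0,0,0,0.145,-1],
    [0,0,0,0,0,0.145,-1],
    [0,0,0,0,0,0.145,-1],
    [0,0,0,0,0,0.145,-1],
    [0,0,0,0,0,0.145,-1],
  ],
)

```text
time_s: 21.45
ee_pos: [0.3508, -0.1213, 0.2033]
eef_rot: [3.141, -0.001, 0.849]
force: [-0.5, 0.9, 0.2]
grip_width: 0.0005
grip_force: 0.0
```

Emit:
jog_arm(
  motion=[
    [0,0,0,0,0,0.145,-1],
    [0,0,0,0,0,0.145,-1],
    [0,0,0,0,0,0.145,-1],
    [0,0,0,0,0,0.145,-1],
    [0,0,0,0,0,0.145,-1],
  ],
)

```text
time_s: 21.95
ee_pos: [0.3508, -0.1213, 0.2032]
eef_rot: [-3.141, -0.0, 0.124]
force: [0.7, 0.3, 0.5]
grip_width: 0.0007
grip_force: 0.0
```

Emit:
jog_arm(
  motion=[
    [0,0,0,0,0,0.12,-1],
    [0,0,0,0,0.14,0,-1],
    [0,0,0,0,0.14,0,-1],
    [0,0,0,0,0.14,0,-1],
    [0,0,0,0,0,0,-1],
  ],
)

```text
time_s: 22.45
ee_pos: [0.3494, -0.1212, 0.2026]
eef_rot: [-3.141, -0.424, 0.008]
force: [1.4, -1.9, 0.8]
grip_width: 0.0004
grip_force: 0.0
```

```bash
python3 - <<'E'
from h import *
print(obs()); m=ctrl.camera_model('wrist'); v=np.load('v.npy')
p=proj('',[case2w(p,v) for p in [(-.088,0,.086),(-.09,0,.044),(-.083,.103,.09)]],m); print(p.round(0).tolist())
I=ctrl.camera('wrist')[:,:,::-1]; S=ctrl.camera('side')[:,:,::-1]
c=p[1].astype(int); y0=int(np.clip(c[1]-90,0,280)); x0=int(np.clip(c[0]-130,0,373))
A=cv2.resize(I[y0:y0+200,x0:x0+266],(400,300),interpolation=cv2.INTER_CUBIC)
T=ctrl.camera('top')[:,:,::-1]
B=cv2.resize(S[215:335,200:360],(400,300),interpolation=cv2.INTER_CUBIC)
D=cv2.resize(T[195:330,280:460],(400,300),interpolation=cv2.INTER_CUBIC)
E=cv2.resize(I,(400,300))
cv2.imwrite('pics/end.png',np.vstack([np.hstack([A,B]),np.hstack([D,E])]))
E
```

```text
{'time_s': np.float64(22.45), 'ee_pos': array([ 0.3494, -0.1212,  0.2026]), 'eef_rot': array([-3.1414, -0.4238,  0.0083]), 'force': array([ 1.4281, -1.8998,  0.8143]), 'grip_width': np.float64(0.0004)}
[[314.0, 132.0], [315.0, 151.0], [203.0, 125.0]]
```

View pics/end.png

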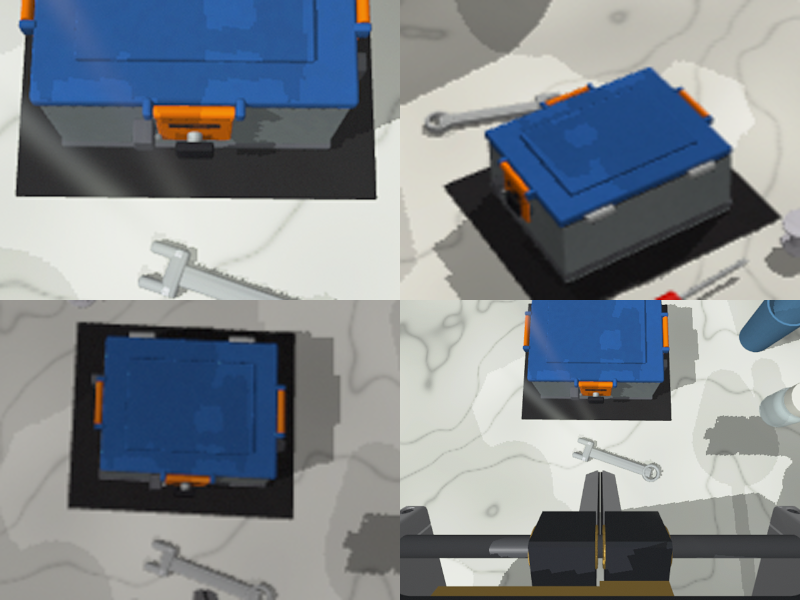

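```bash
python3 - <<'E'
from h import *
m=ctrl.camera_model('wrist'); v=np.load('v.npy')
for a in(0,.05,.1,.15,.2):
    s,c=np.sin(a),np.cos(a)
    Q=lambda r,n,y=0:case2w((-.088-(r*s+n*c),y,.086-r*c+n*s),v)
    print(a,'edge',proj('',[Q(.042,.002)],m).round(1).tolist(),[ (h,proj('',[Q(.022,.002+h),Q(.04,.002+h)],m)[:,1].round(1).tolist()) for h in(.010,.014,.018)])
E
```

```text
0 edge [[314.2, 151.7]] [(0.01, [153.8, 160.1]), (0.014, [157.7, 163.8]), (0.018, [161.5, 167.5])]
0.05 edge [[314.1, 153.6]] [(0.01, [154.6, 161.7]), (0.014, [158.4, 165.3]), (0.018, [162.2, 169.0])]
0.1 edge [[314.1, 155.4]] [(0.01, [155.4, 163.3]), (0.014, [159.1, 166.8]), (0.018, [162.8, 170.4])]
0.15 edge [[314.1, 157.1]] [(0.01, [156.1, 164.8]), (0.014, [159.7, 168.2]), (0.018, [163.4, 171.7])]
0.2 edge [[314.1, 158.8]] [(0.01, [156.8, 166.2]), (0.014, [160.3, 169.6]), (0.018, [163.8, 173.0])]
```

The view shows the lid shut and all three clips hanging down. The front one, free edge at crop row ~141, is ambiguous to within about 0.1 rad. I'll re-touch it gently to confirm where it stops.

Emit:
jog_arm(
  motion=[
    [0,0,0,0,-0.14,0,-1],
    [0,0,0,0,-0.14,0,-1],
    [0,0,0,0,-0.14,0,-1],
    [0.04,-0.003,0,0,0,0,-1],
    [0.035,-0.003,0.02,0,0,0,-1],
  ],
)

```text
time_s: 23.1
ee_pos: [0.4293, -0.1147, 0.1843]
eef_rot: [3.139, -0.001, 0.011]
force: [-0.1, -0.4, -0.4]
grip_width: 0.0007
grip_force: 0.0
```

Emit:
jog_arm(
  motion=[
    [0,0,0.04,0,0,0,-1],
    [0,0,0.04,0,0,0,-1],
    [0,0,0.03,0,0,0,-1],
    [0,0,0.015,0,0,0,-1],
    [0,0,0.004,0,0,0,-1],
  ],
)

```text
time_s: 23.6
ee_pos: [0.4255, -0.1143, 0.0522]
eef_rot: [-3.141, 0.005, 0.011]
force: [0.6, -0.2, 0.4]
grip_width: 0.0004
grip_force: 0.0
```

Emit:
jog_arm(
  motion=[
    [0,0,0,0,0,0,-1],
  ],
)

```text
time_s: 23.7
ee_pos: [0.4262, -0.1147, 0.0538]
eef_rot: [3.141, 0.002, 0.011]
force: [0.3, -0.8, -0.6]
grip_width: 0.0
grip_force: 0.0
```

Emit:
jog_arm(
  motion=[
    [0.01,0,0.001,0,0,0,-1],
    [0.01,0,0,0,0,0,-1],
    [0.01,0,0,0,0,0,-1],
    [0.004,0,0,0,0,0,-1],
    [0,0,0,0,0,0,-1],
  ],
)

```text
time_s: 24.2
ee_pos: [0.4603, -0.1145, 0.0531]
eef_rot: [3.141, -0.0, 0.01]
force: [-0.7, -0.4, -0.6]
grip_width: 0.0004
grip_force: 0.0
```

Emit:
jog_arm(
  motion=[
    [0.002,0,0,0,0,0,-1],
    [0,0,0,0,0,0,-1],
  ],
)

```text
time_s: 24.4
ee_pos: [0.4617, -0.1146, 0.0531]
eef_rot: [3.142, -0.0, 0.01]
force: [-0.0, 0.3, -0.9]
grip_width: 0.0004
grip_force: 0.0
```

Emit:
jog_arm(
  motion=[
    [0.002,0,0,0,0,0,-1],
    [0,0,0,0,0,0,-1],
  ],
)

```text
time_s: 24.6
ee_pos: [0.4638, -0.1146, 0.0531]
eef_rot: [3.142, -0.0, 0.01]
force: [-0.4, -0.5, 1.6]
grip_width: 0.0005
grip_force: 0.0
```

Emit:
jog_arm(
  motion=[
    [0.001,0,0,0,0,0,-1],
    [0,0,0,0,0,0,-1],
  ],
)

```text
time_s: 24.8
ee_pos: [0.4648, -0.1145, 0.0531]
eef_rot: [-3.142, -0.0, 0.01]
force: [-0.3, -0.2, 0.7]
grip_width: 0.0003
grip_force: 0.0
```

There is no contact up to the earlier hard stop, so the clip has not sprung back and is home. I'll back off and hand in.

Emit:
jog_arm(
  motion=[
    [-0.02,0,0,0,0,0,-1],
    [-0.02,0,-0.03,0,0,0,-1],
    [0,0,-0.05,0,0,0,-1],
    [0,0,-0.05,0,0,0,-1],
    [0,0,0,0,0,0,-1],
  ],
)

```text
time_s: 25.3
ee_pos: [0.4269, -0.1157, 0.1891]
eef_rot: [3.138, -0.009, 0.01]
force: [0.9, 0.9, -0.4]
grip_width: 0.0003
grip_force: 0.0
```

```bash
python3 -c "
from station import ctrl
print(ctrl.get_obs()['ee_pos'],ctrl.hand_in())"
```

```text
the job is handed in; nothing more can be done
[ 0.42686364 -0.1156909   0.18909169] None
```

I shut the lid first, then folded and pressed the front, left and right clips until each stopped hard at home. No reading passed about 17 N, and I handed the job in at about 25 s with the arm clear; no verdict came back.

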